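Brake the hall trolley, load it, release it

TASK

Lock the little trolley by pushing its red brake pedal all the way down; then, with the brake on, stack the carton and the blue tin in one pile on the middle of its deck, the one with the wider base at the bottom, upright as they stand now, the upper one on the middle of the lower. Then flick the pedal all the way up again, so that the trolley is ready to be wheeled off with its pile standing. Do not let it roll away meanwhile, and leave the other things alone.

Things in the scene. Friction and masses are not known exactly. Their poses are not given: they have to be found in the camera images.
- deck (a point): Centre of the top of the trolley's deck: grey felt on plywood, 180 mm along its x, 240 along its y, flat, no rim, 105 mm above the table, on four 60 mm wheels. z up; x: the way it rolls (freely when the brake is off, 50 mm either way of the middle of its guide plate; it cannot move along y); y points to the end with the brake pedal.
- guide: Black rubber guide plate under the trolley, fixed to the table: 300 (x) by 310 mm (y), 6 mm thick, with aluminium wheel guides up to 14 mm. Origin: underside, 5 mm in -y from its middle; axes as the deck's.
- brake_bar (a point): Middle of the pedal's red bar: 14 mm thick, 74 mm long, parallel to deck x, at the end of a 12 mm arm 90 mm long. Hinge axis parallel to deck x, at deck x = 0, y = 135 mm, 10.5 mm below the deck's top. Brake off: bar 133 mm above the table, 81 mm beyond the hinge (+y); on: 43 mm above it, 74 mm beyond, bare table beneath, so that it can be hooked from under on the outer side, or pinched.
- brake (a joint): Brake pedal angle, rad: 0 = fully up (arm 0.44 above level), brake off; 1.05 = fully down (arm 0.61 below level), brake on. A stiff hinge: it stays where it is left. About 3 N at the bar moves it, 5 N near the bottom; some 12 N to free it from there, as a rubber foot under the hinge is then jammed on the guide plate. That foot stops the trolley from rolling.
- carton: Brown cardboard carton, 130 (its x) by 60 (its y) by 50 mm high, with a pale strip of paper tape along the top, about 0.3 kg, rigid. Origin: centre of its underside; z up.
- tin: Round closed tin, blue with a brass lid, 52 mm in diameter (lid 54 mm, the topmost 12 mm), 70 mm high, about 0.18 kg, rigid. Origin: centre of its underside; z up.
- candle_jar: Bystander: amber jar with a black cap, 64 mm in diameter, 85 mm high. Origin: centre of its underside.
- polish: Bystander: flat round red can, 68 mm in diameter, 30 mm high. Origin: centre of its underside.
- shoe_brush: Bystander: flat brush lying flat on the table at the robot's right, handle to its -x.
There are look-alikes about, which are no part of the job. Leave any pink look-alike of the tin alone. There is more than one size of the carton; the job needs the larger.

How it is judged:
By the outcome, as a careful person would: the job done as asked, in the order asked, and still so for the second after the job is handed in, with the robot touching nothing.
It also fails if it takes over 72 s, if anything falls off the work surface, if the arm or the gripper's body presses on something with over 40 N, if the wrist force passes 120 N, or if a joint passes its speed limit or range.

ROBOT

A 6-joint arm with a two-finger parallel gripper is mounted at the origin on the work surface. World frame = base frame: x ahead of the robot, y to its left, z up, the work surface at z = 0. Lengths are in m, angles in rad, forces in N, time in s.
With the tool pointing down it reaches from about 0.25 to 0.775 m from the base axis. Payload 4 kg.
Tool frame: the origin (TCP) lies where the fingers leave the gripper's body, on its centre line; the fingertips stand 97 mm ahead of it and the grasp point (between the pads) lies 78 mm ahead of it; z points along the fingers, x is the direction in which the jaws open and shut, and the axes are right-handed (so a half turn about z gives the same grasp; the last joint's range is limited). The gripper opens to 94 mm and grips with 3 to 60 N. Pads are 16 mm wide; open, the fingers measure 119 mm over their backs; the gripper's body (75 mm by 177 mm) begins 78 mm behind the grasp point.
Start: joints at [1.119, 0.087, 1.371, -0, 1.684, -0.103], TCP at [0.188, 0.517, 0.303] pointing down, gripper open.
Joint ranges: [-3.1, 3.1], [-0.76, 2.03], [0.27, 2.55], [-1.08, 4.22], [0.17, 2.65], [-2.57, 2.57]. Speed limits (rad/s): [2.79, 2.79, 3.14, 3.14, 3.14, 3.14].

INTERFACE

Orientations are given as [roll, pitch, yaw] about the fixed x, y, z axes, in that order (R = Rz(yaw) Ry(pitch) Rx(roll)).
In Python, from bench import * gives the robot as it stands.
- The arm moves only by the tool jog_arm, never from a script. Its argument "moves" is a list of rows, each a list of 7 numbers: the turn, a rotation vector about the world's x, y, z in rad, then the shift along the world's x, y, z in mm, then the finger opening in mm, from 0 to 94. In form: [[rx, ry, rz, tx, ty, tz, fingers], ...]. A call has 1 to 12 rows; each row shifts and turns the commanded pose from where the row before left it; what a row does not reach is not made up. A row lasts 1/8 s, in which the tool goes at most 62.5 mm and 10.7 degrees, less where a joint would pass 70% of its speed; a pose out of reach is approached as far as the arm can. A call is refused whole if a number of a shift passes 62.5 or a number of a turn 0.188, either way. A call with a gripper value outside its range is refused whole. The fingers move at their own pace and stop on an object; the grip force is fixed at half the most. Time passes only in rows, so rows that do not move let the fingers close. It gives the time, the measured TCP pose, the force and the opening at its end, in the units of the state.
- get_obs(): the state, without advancing time (a new reading comes with each control period).
- snapshot(name): name is "side" or "top"; returns the picture (420x560x3 uint8, red, green, blue); there is no depth.
- get_calibration(name): a dict with "camera_matrix" (3x3 intrinsics, pixels), "R" (3x3) and "t" (3): a world point X has camera coordinates R X + t. Camera axes: x right, y down, z forward; pixel columns grow to the right and rows downward; lengths in m; the calibration is good to about 2 mm. A picture is of the moment at which its call begins. get_calibration takes no time and is no camera call.
- close_job(): hands the job in, once; it reports no verdict.
Trained networks look in the newest picture that a camera, given by its name, has taken for a name from the list of things; names that differ only in an ending like _2 or _b are one class to them, and where a whole thing is asked for, a point or a joint stands for the part that bears it (a point fixed in the world has none). Each returns a list of dicts, best first, with "conf" (0 to 1); they miss things now and then, are a little off and sometimes report something else, mostly with a low value. They report only what shows in the picture. A call takes as long as a camera call. They do not tell look-alikes from the thing itself.
- look_for(label, camera): "bbox" ([left, top, right, bottom] in pixels, round what is visible of it).
The state is a dict: "time": time; "joint_positions": joint angles; "qvel": joint speeds; "joint_torque": joint torques, N m; "tool_pos": TCP position; "ee_rot": TCP orientation; "wrist_force": force on the tool from outside, world axes, zero at the start; "wrist_torque": the same for the moment, N m; "width": finger opening in m.
Only numpy, scipy, OpenCV 4.12 (cv2) and the standard library are available. Lean on these libraries where they do the work, as an engineer would, in place of code of your own. Each camera call takes 0.05 s, during which the arm holds its last target.

## Working session

There is one attempt and no reset: what is moved stays moved. The work goes in short steps, Python scripts to look and compute and a tool call to move; the robot and the scene stay as the last step left them, time stands still between calls to the robot, and variables do not carry over. Pictures are saved under pics/ and viewed, and the job is handed in when it is done.

Besides the shell and the picture viewer there is one more tool, called as name(argument=value, ...), one argument or row to a line, values as JSON. jog_arm: Moves the arm, as the interface text tells. Its arguments: {"type":"object","properties":{"moves":{"type":"array","items":{"type":"array","items":{"type":"number"}}}},"required":["moves"]}

```bash
mkdir -p pics; ls; python3 - <<'E'
from bench import *
import cv2
o=get_obs();print(o)
for n in("top","side"):
    im=snapshot(n);cv2.imwrite(f"pics/{n}0.png",cv2.cvtColor(im,cv2.COLOR_RGB2BGR))
    c=get_calibration(n);print(n,c)
    for l in("deck","guide","brake_bar","carton","tin","candle_jar","polish","shoe_brush"):
        print(l,[(np.round(d['bbox']).tolist() if 0 else [int(v) for v in d['bbox']],round(d['conf'],2)) for d in look_for(l,n)])
E
```

```text
pics
{'time': 0.0, 'joint_positions': array([ 1.11886957e+00,  8.79278606e-02,  1.37225081e+00,  5.99414160e-06,
        1.68359172e+00, -1.03098391e-01]), 'qvel': array([-9.12295304e-04,  1.31952016e-04,  2.24150970e-03, -1.28717030e-05,
       -1.83260664e-03,  3.04103230e-04]), 'joint_torque': array([ 2.04973680e-03, -3.40176022e+01, -3.02435374e+01,  7.21093523e-02,
        3.29212379e-02, -1.58379689e-04]), 'tool_pos': array([0.18784144, 0.51656794, 0.30152053]), 'ee_rot': array([-3.14136260e+00,  2.16555670e-03,  1.22196888e+00]), 'wrist_force': array([-0.37318876,  0.64871295, -0.50902119]), 'wrist_torque': array([-0.05527119,  0.05548457, -0.04028897]), 'width': 0.09393091243051484}
top {'camera_matrix': array([[495.44649514,   0.        , 279.80101327],
       [  0.        , 495.44649514, 205.44210822],
       [  0.        ,   0.        ,   1.        ]]), 'R': array([[ 0.01755462, -0.99981129, -0.00832016],
       [-0.9955088 , -0.01670363, -0.09318382],
       [ 0.09302726,  0.0099186 , -0.99561416]]), 't': array([-0.06698093,  0.50333265,  1.34891213])}
deck [([196, 161, 3
[... 461 characters left out ...]
      , 275.66248501],
       [  0.        , 476.9105535 , 206.15693887],
       [  0.        ,   0.        ,   1.        ]]), 'R': array([[ 0.71553545, -0.69838043, -0.01654683],
       [-0.36937119, -0.3581275 , -0.85750196],
       [ 0.59293671,  0.61968498, -0.51421453]]), 't': array([-0.43359844,  0.26217834,  1.11007745])}
deck [([203, 173, 322, 266], 0.72)]
guide [([199, 173, 347, 284], 0.61), ([203, 175, 242, 212], 0.53)]
brake_bar [([205, 176, 239, 207], 0.65)]
carton [([317, 271, 382, 311], 0.9), ([288, 312, 311, 357], 0.56)]
tin [([159, 172, 174, 196], 0.84), ([170, 178, 187, 207], 0.64)]
candle_jar [([361, 219, 389, 257], 0.68)]
polish [([219, 163, 242, 178], 0.83)]
shoe_brush []
```

```bash
python3 - <<'E'
import cv2
for n,(a,b,c,d) in {"top":(90,110,480,320),"side":(140,140,420,370)}.items():
    im=cv2.imread(f"pics/{n}0.png")[b:d,a:c]
    s=min(800/(c-a),600/(d-b))
    im=cv2.resize(im,None,fx=s,fy=s,interpolation=cv2.INTER_CUBIC);print(n,s)
    cv2.imwrite(f"pics/{n}0c.png",im)
E
```

```text
top 2.051282051282051
side 2.608695652173913
```

View pics/top0.png

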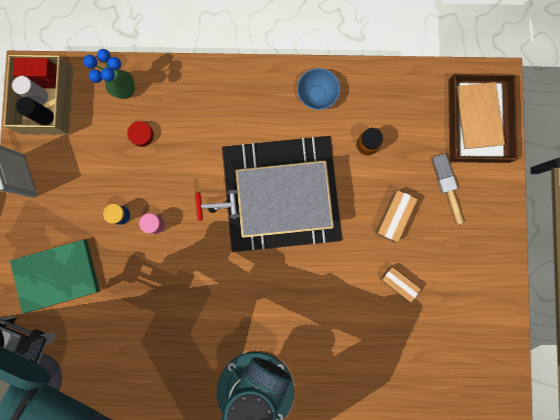

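View pics/top0c.png

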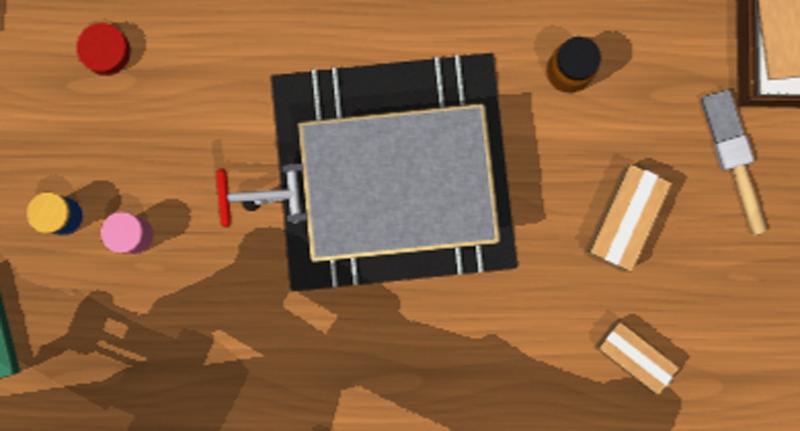

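View pics/side0c.png

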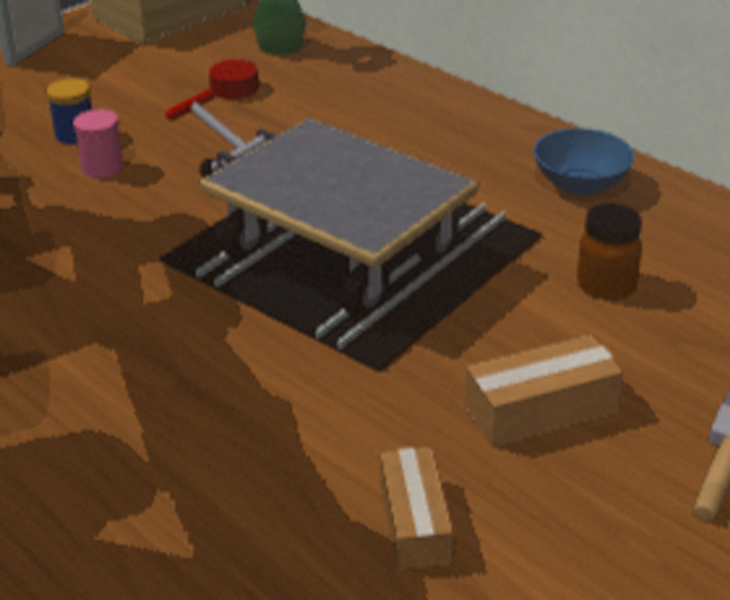

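The top view shows the blue tin with its brass lid at (116,214) and its pink look-alike at (150,223). The larger carton is at (397,217), with the smaller one at (402,283). The deck is centred at about (284,199), and the red pedal bar at (198,206), on the +y side. Next I'll take enlarged crops and measure positions.

```bash
cat > h.py <<'E'
import numpy as np,cv2
from bench import *
C={n:get_calibration(n) for n in("top","side")}
def proj(n,X):
    c=C[n];p=(np.atleast_2d(X)@c['R'].T+c['t'])@c['camera_matrix'].T
    return p[:,:2]/p[:,2:]
def back(n,uv,z):
    c=C[n];uv=np.atleast_2d(uv);r=np.c_[uv,np.ones(len(uv))]@np.linalg.inv(c['camera_matrix']).T@c['R']
    o=-c['R'].T@c['t'];return o+r*((z-o[2])/r[:,2])[:,None]
def load(p): return cv2.imread(p)
def mask(im,roi,f):
    a,b,c,d=roi;h=cv2.cvtColor(im,cv2.COLOR_BGR2HSV).astype(int);m=np.zeros(im.shape[:2],np.uint8)
    m[b:d,a:c]=f(h[b:d,a:c,0],h[b:d,a:c,1],h[b:d,a:c,2])
    k,l,s,_=cv2.connectedComponentsWithStats(m)
    i=1+np.argmax(s[1:,4]);return (l==i).astype(np.uint8),s[i]
def rect(m):
    c=max(cv2.findContours(m,cv2.RETR_EXTERNAL,cv2.CHAIN_APPROX_NONE)[0],key=len);return c[:,0,:].astype(float)
E
python3 - <<'E'
from h import *
im={n:load(f"pics/{n}0.png") for n in C}
white=lambda h,s,v:(s<70)&(v>150)
def plane_rect(n,m,z):
    P=back(n,rect(m),z)[:,:2]*1000
    r=cv2.minAreaRect(P.astype(np.float32)); M=cv2.moments(m,True);c=back(n,[M['m10']/M['m00'],M['m01']/M['m00']],z)
    return np.round(r[0],1),np.round(r[1],1),round(r[2],1),np.round(c*1000,1)
for nm,roi in {"big":{"top":(370,185,425,245),"side":(310,262,390,315)},"small":{"top":(375,260,425,305),"side":(280,308,320,362)}}.items():
    for n in C:
        m,s=mask(im[n],roi[n],white);print(nm,n,s,plane_rect(n,m,.05),plane_rect(n,m,.04)[1])
grey=lambda h,s,v:(s<45)&(v>70)&(v<190)
for n,roi in {"top":(236,155,335,240),"side":(210,180,325,270)}.items():
    m,s=mask(im[n],roi,grey);m=cv2.morphologyEx(m,cv2.MORPH_OPEN,np.ones((7,7)));print("deck",n,s,plane_rect(n,m,.105))
br=lambda h,s,v:(h>15)&(h<32)&(s>130)&(v>150)
for n,roi in {"top":(100,200,134,228),"side":(155,168,178,182)}.items():
    m,s=mask(im[n],roi,br);print("lid",n,s,plane_rect(n,m,.07))
red=lambda h,s,v:((h<8)|(h>172))&(s>170)&(v>80)
m,s=mask(im["top"],(190,185,206,226),red);print("bar",s,plane_rect("top",m,.138))
m,s=mask(im["side"],(203,176,222,188),red);print("bar",s,plane_rect("side",m,.135))
a=[]
for n,(x0,y0,x1,y1) in [("top",(95,195,170,245)),("top",(365,180,430,310))]:
    a.append(cv2.resize(im[n][y0:y1,x0:x1],(390,int(390*(y1-y0)/(x1-x0))),interpolation=cv2.INTER_CUBIC)[:590])
c=np.zeros((600,800,3),np.uint8);c[:len(a[0]),:390]=a[0];c[:len(a[1]),400:790]=a[1];cv2.imwrite("pics/crop1.png",c)
E
```

```text
big top [385 193  26  46 345] (array([ 480.2, -377.4]), array([ 19.1, 131.1]), 65.8, array([[ 480. , -377.2,   50. ]])) [ 19.3 132. ]
big side [323 273  51  17 270] (array([ 480.1, -377.8]), array([ 17.8, 130.2]), 65.7, array([[ 478.6, -377.2,   50. ]])) [ 18.1 132. ]
small top [385 272  33  26 196] (array([ 296.2, -386.7]), array([97.7, 14.2]), 53.2, array([[ 296.1, -386.8,   50. ]])) [98.4 14.3]
small side [293 312  13  33 207] (array([ 286.8, -398.4]), array([94.5, 13.1]), 52.8, array([[ 285.2, -400.5,   50. ]])) [95.8 13.3]
deck top [ 237  162   94   73 5656] (array([515.9, -68.9]), array([169.2, 229. ]), 6.9, array([[515.2, -68.9, 105. ]]))
deck side [ 214  180  107   57 2729] (array([515.8, -68.5]), array([166.4, 230.6]), 6.9, array([[512.3, -77.7, 105. ]]))
lid top [103 204  20  20 323] (array([471. , 388.9]), array([51.5, 51. ]), 2.7, array([[471.6, 389.2,  70. ]]))
lid side [158 170  16   7  84] (array([471. , 388.4]), array([44.1, 49. ]), 43.8, array([[470. , 386.8,  70. ]]))
bar [195 192   8  29 144] (array([488.9, 147.2]), array([72. , 13.6]), 7.0, array([[489.3, 147.4, 138. ]]))
bar [204 176  18  10  56] (array([476.4, 135.2]), array([68.6, 18.8]), 5.3, array([[475.9, 136.1, 135. ]]))
```

View pics/crop1.png

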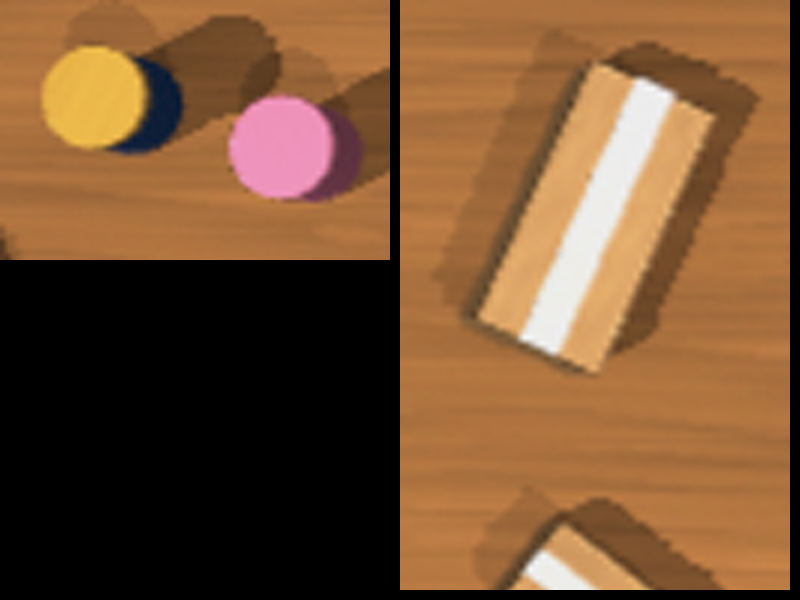

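The larger carton's strip measures 131 mm, against 98 mm for the smaller one, so it is the one meant. Its centre is at (480,−377) mm, with the long axis at −24°. The blue and brass tin is at (471,389). The deck is at (516,−69) with yaw 6.9°, and the bar at (489.5,146.5). I start with the brake: closed fingers go above the bar with the jaws along deck y.

jog_arm(
  moves=[
    [0, 0, 0.047, 30, -37, 0, 0],
    [0, 0, 0.047, 30, -37, 0, 0],
    [0, 0, 0.047, 30, -37, 0, 0],
    [0, 0, 0.047, 30, -37, 0, 0],
    [0, 0, 0.047, 30, -37, 0, 0],
    [0, 0, 0.047, 30, -37, 0, 0],
    [0, 0, 0.047, 30, -37, 0, 0],
    [0, 0, 0.047, 30, -37, 0, 0],
    [0, 0, 0.047, 30, -37, 0, 0],
    [0, 0, 0.047, 31, -37, 0, 0],
    [0, 0, 0, 0, 0, 0, 0],
    [0, 0, 0, 0, 0, 0, 0],
  ],
)

```text
time: 2.4
tool_pos: [0.4888, 0.1471, 0.3026]
ee_rot: [-3.141, -0.001, 1.691]
wrist_force: [0.5, 0.1, -0.6]
width: 0.0001
```

jog_arm(
  moves=[
    [0, 0, 0, 0.5, 0, -40, 0],
    [0, 0, 0, 0, 0, -18, 0],
    [0, 0, 0, 0, 0, -8, 0],
    [0, 0, 0, -0.5, 4.5, -12, 0],
    [0, 0, 0, -0.3, 2.8, -12, 0],
    [0, 0, 0, 0, 1, -12, 0],
    [0, 0, 0, 0, 0, -12, 0],
    [0, 0, 0, 0.3, -2, -12, 0],
    [0, 0, 0, 0.5, -4, -12, 0],
    [0, 0, 0, 0.5, -5, -8, 0],
    [0, 0, 0, 0, 0, 0, 0],
  ],
)

```text
time: 3.78
tool_pos: [0.4897, 0.1435, 0.1558]
ee_rot: [-3.14, 0.001, 1.691]
wrist_force: [0.1, 0.5, 0.6]
width: 0.0007
```

```bash
python3 - <<'E'
from h import *
a=[]
for n,(x0,y0,x1,y1) in [("top",(170,120,350,260)),("side",(170,140,370,290))]:
    im=cv2.cvtColor(snapshot(n),cv2.COLOR_RGB2BGR);cv2.imwrite(f"pics/{n}1.png",im)
    a.append(cv2.resize(im[y0:y1,x0:x1],(400,300),interpolation=cv2.INTER_CUBIC))
cv2.imwrite("pics/c2.png",np.hstack(a));o=get_obs();print(o['tool_pos'],o['wrist_force'])
E
```

```text
[0.48967403 0.14337357 0.15594244] [-0.22221444  0.50705706 -0.7124638 ]
```

View pics/c2.png

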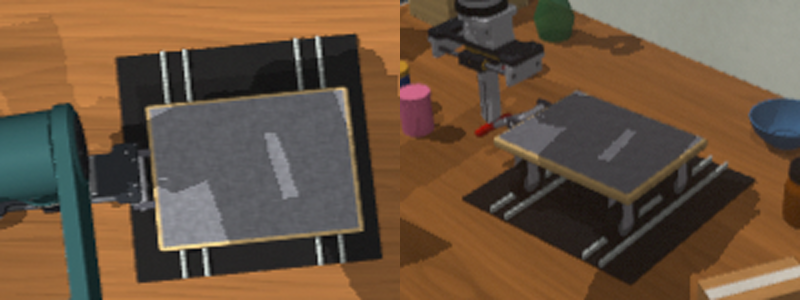

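The pedal is well down, with the red bar just under the fingertips in the side view. I keep pressing to the stop while watching the force.

jog_arm(
  moves=[
    [0, 0, 0, 0.3, -2.5, -4, 0],
    [0, 0, 0, 0.2, -2, -3, 0],
    [0, 0, 0, 0, 0, -2, 0],
    [0, 0, 0, 0, 0, 0, 0],
  ],
)

```text
time: 4.38
tool_pos: [0.4919, 0.141, 0.1514]
ee_rot: [3.136, -0.003, 1.692]
wrist_force: [-1.8, 3.6, 12.4]
width: 0.0004
```

jog_arm(
  moves=[
    [0, 0, 0, 0, 0, -2, 0],
    [0, 0, 0, 0, 0, -2, 0],
    [0, 0, 0, 0, 0, 0, 0],
  ],
)

```text
time: 4.75
tool_pos: [0.493, 0.1397, 0.148]
ee_rot: [3.133, 0.0, 1.692]
wrist_force: [0.1, 0.8, 12.7]
width: 0.0005
```

jog_arm(
  moves=[
    [0, 0, 0, 0, 0, -2, 0],
    [0, 0, 0, 0, 0, -2, 0],
    [0, 0, 0, 0, 0, 0, 0],
  ],
)

```text
time: 5.12
tool_pos: [0.4934, 0.1397, 0.1475]
ee_rot: [3.131, 0.001, 1.692]
wrist_force: [-6.4, -0.6, 28.5]
width: 0.0004
```

The force climbed from 13 to 28 N with almost no travel, at a bar height of about 43 mm, so the pedal is at its stop. I lift off and check.

jog_arm(
  moves=[
    [0, 0, 0, 0, 0, 10, 0],
    [0, 0, 0, 0, 0, 30, 0],
    [0, 0, 0, 0, 0, 55, 30],
    [0, 0, 0.0, 0, 40, 40, 60],
    [0, 0, 0, 0, 50, 0, 94],
    [0, 0, 0, 0, 50, 0, 94],
    [0, 0, 0, 0, 50, 0, 94],
  ],
)

```text
time: 6.0
tool_pos: [0.4904, 0.3306, 0.2739]
ee_rot: [-3.141, 0.001, 1.691]
wrist_force: [0.9, -0.7, 0.1]
width: 0.0469
```

```bash
cat > look.py <<'E'
from h import *
import sys
k=sys.argv[1];a=[]
for n,(x0,y0,x1,y1) in [("top",(170,120,350,260)),("side",(170,140,370,290))]:
    im=cv2.cvtColor(snapshot(n),cv2.COLOR_RGB2BGR);cv2.imwrite(f"pics/{n}{k}.png",im)
    a.append(cv2.resize(im[y0:y1,x0:x1],(400,300),interpolation=cv2.INTER_CUBIC))
cv2.imwrite(f"pics/c{k}.png",np.hstack(a));o=get_obs();print(o['tool_pos'],o['ee_rot'],o['wrist_force'])
E
python3 look.py 3; python3 - <<'E'
from h import *
im=load("pics/top3.png")
for zc,d in ((.05,209),):
    red=lambda h,s,v:((h<8)|(h>172))&(s>170)&(v>70)
    m,s=mask(im,(185,180,235,235),red);P=back("top",rect(m),zc)[:,:2]*1000;print(cv2.minAreaRect(P.astype(np.float32)),s)
grey=lambda h,s,v:(s<45)&(v>55)&(v<210)
m,s=mask(im,(230,155,340,245),grey);m=cv2.morphologyEx(m,cv2.MORPH_OPEN,np.ones((9,9)));P=back("top",rect(m),.105)[:,:2]*1000;print(cv2.minAreaRect(P.astype(np.float32)),s)
E
```

```text
[0.48963981 0.33316185 0.27294384] [-3.13939885e+00 -2.63831225e-04  1.69694229e+00] [-0.24104458 -0.15351602 -0.18732669]
((494.4122314453125, 138.0699462890625), (71.53336334228516, 13.54052448272705), 7.499352931976318) [204 194   7  27 118]
((520.41455078125, -68.11247253417969), (169.1761016845703, 228.64698791503906), 6.794839859008789) [ 237  161   94   73 5650]
```

View pics/c3.png

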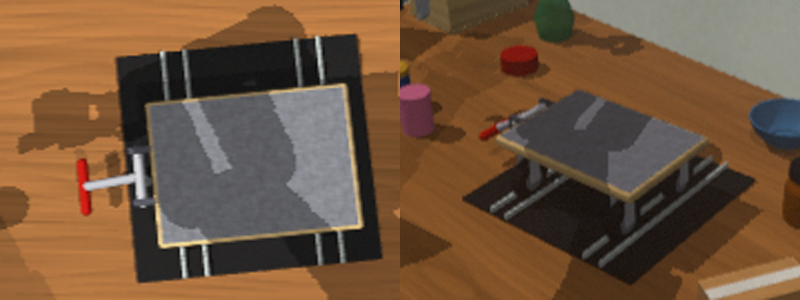

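The brake is on: the bar is down at top-view pixel (207,207). The deck rolled about 4 mm during the press and now sits at (520,−68). Next is the carton.

jog_arm(
  moves=[
    [0, 0, -0.045, -1, -59, 0, 94],
    [0, 0, -0.045, -1, -59, 0, 94],
    [0, 0, -0.045, -1, -59, 0, 94],
    [0, 0, -0.045, -1, -59, 0, 94],
    [0, 0, -0.045, -1, -59, 0, 94],
    [0, 0, -0.045, -1, -59, 0, 94],
    [0, 0, -0.045, -1, -59, 0, 94],
    [0, 0, -0.045, -1, -59, 0, 94],
    [0, 0, -0.045, -1, -59, 0, 94],
    [0, 0, -0.045, -1, -59, 0, 94],
    [0, 0, -0.045, 0, -59, 0, 94],
    [0, 0, -0.048, 0, -59, 0, 94],
  ],
)

```text
time: 7.6
tool_pos: [0.4789, -0.3808, 0.274]
ee_rot: [-3.14, 0.0, 1.146]
wrist_force: [0.9, -0.1, -0.3]
width: 0.094
```

jog_arm(
  moves=[
    [0, 0, 0, 0, 0, -40, 94],
    [0, 0, 0, 0, 0, 0, 94],
    [0, 0, 0, 0, 0, 0, 94],
  ],
)

```text
time: 7.98
tool_pos: [0.4802, -0.3782, 0.2353]
ee_rot: [-3.141, 0.0, 1.149]
wrist_force: [0.3, -1.1, 0.5]
width: 0.094
```

jog_arm(
  moves=[
    [0, 0, 0, 0, 0.5, -50, 94],
    [0, 0, 0, 0, 0, -50, 94],
    [0, 0, 0, 0, 0, -27, 94],
    [0, 0, 0, 0, 0, 0, 94],
    [0, 0, 0, 0, 0, 0, 50],
    [0, 0, 0, 0, 0, 0, 50],
    [0, 0, 0, 0, 0, 0, 50],
    [0, 0, 0, 0, 0, 0, 50],
    [0, 0, 0, 0, 0, 0, 50],
  ],
)

```text
time: 9.1
tool_pos: [0.4809, -0.3779, 0.1087]
ee_rot: [3.14, -0.0, 1.149]
wrist_force: [-0.9, 1.0, 5.1]
width: 0.0599
```

jog_arm(
  moves=[
    [0, 0, 0, 0, 0, 20, 50],
    [0, 0, 0, 0, 0, 40, 50],
    [0, 0, 0, 0, 0, 50, 50],
    [0, 0, 0, 0, 0, 50, 50],
    [0, 0, 0.06, 4, 30, 0, 50],
    [0, 0, 0.08, 6, 50, 0, 50],
    [0, 0, 0.08, 6, 50, 0, 50],
    [0, 0, 0.08, 6, 50, 0, 50],
    [0, 0, 0.08, 6, 50, 0, 50],
    [0, 0, 0.08, 6, 45, 0, 50],
    [0, 0, 0.08, 5.5, 34.5, 0, 50],
    [0, 0, 0, 0, 0, 0, 50],
  ],
)

```text
time: 10.6
tool_pos: [0.5198, -0.0662, 0.2679]
ee_rot: [-3.141, -0.0, 1.693]
wrist_force: [-0.6, -1.0, -3.3]
width: 0.0596
```

jog_arm(
  moves=[
    [0, 0, 0, 0, 0, 0, 50],
    [0, 0, 0, 0, 0, 0, 50],
  ],
)

```text
time: 10.85
tool_pos: [0.5198, -0.0694, 0.2677]
ee_rot: [-3.141, 0.0, 1.687]
wrist_force: [-0.4, -0.6, -2.9]
width: 0.0598
```

```bash
python3 look.py 4
```

```text
[ 0.51985528 -0.0693342   0.267643  ] [-3.14130241e+00  7.09572983e-05  1.68709436e+00] [-0.65716027  0.26225753 -3.59711024]
```

View pics/c4.png

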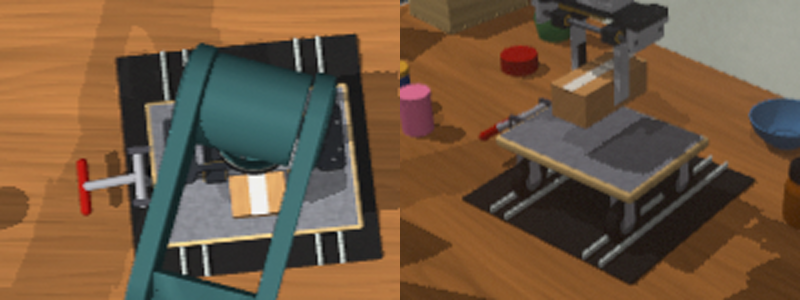

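The carton hangs level above the middle of the deck. I lower it now.

jog_arm(
  moves=[
    [0, 0, 0, 0.3, 0.6, -25, 50],
    [0, 0, 0, 0.2, 0.5, -18, 50],
    [0, 0, 0, 0, 0, -6, 50],
    [0, 0, 0, 0, 0, -3, 50],
    [0, 0, 0, 0, 0, 0, 50],
  ],
)

```text
time: 11.58
tool_pos: [0.5207, -0.0673, 0.2162]
ee_rot: [3.141, 0.0, 1.689]
wrist_force: [0.5, -0.7, -3.8]
width: 0.0598
```

jog_arm(
  moves=[
    [0, 0, 0, 0, 0, -1.5, 50],
    [0, 0, 0, 0, 0, -1, 50],
    [0, 0, 0, 0, 0, 0, 50],
  ],
)

```text
time: 11.95
tool_pos: [0.5207, -0.0672, 0.2137]
ee_rot: [3.141, 0.0, 1.689]
wrist_force: [-0.5, -0.4, -1.8]
width: 0.0601
```

jog_arm(
  moves=[
    [0, 0, 0, 0, 0, -0.5, 50],
    [0, 0, 0, 0, 0, 0, 64],
    [0, 0, 0, 0, 0, 0, 70],
    [0, 0, 0, 0, 0, 0, 94],
    [0, 0, 0, 0, 0, 0, 94],
    [0, 0, 0, 0, 0, 0, 94],
    [0, 0, 0, 0, 0, 30, 94],
    [0, 0, 0, 0, 0, 50, 94],
    [0, 0, 0, 0, 50, 20, 94],
    [0, 0, 0, 0, 60, 0, 94],
    [0, 0, 0, 0, 60, 0, 94],
    [0, 0, 0, 0, 60, 0, 94],
  ],
)

```text
time: 13.45
tool_pos: [0.5203, 0.1645, 0.3129]
ee_rot: [3.141, -0.0, 1.689]
wrist_force: [1.0, 0.2, 0.2]
width: 0.0943
```

jog_arm(
  moves=[
    [0, 0, -0.16, -5, 50, 0, 94],
    [0, 0, -0.16, -10, 50, 0, 94],
    [0, 0, -0.16, -10, 50, 0, 94],
    [0, 0, -0.16, -10, 50, 0, 94],
    [0, 0, -0.16, -10, 25, 0, 94],
    [0, 0, 0, 0, 0, 0, 94],
  ],
)

```text
time: 14.2
tool_pos: [0.4746, 0.3894, 0.3122]
ee_rot: [-3.141, 0.001, 0.893]
wrist_force: [-0.5, 0.4, -0.0]
width: 0.094
```

```bash
python3 look.py 5; python3 - <<'E'
from h import *
im=load("pics/top5.png")
grey=lambda h,s,v:(s<45)&(v>50)&(v<140)|((s<45)&(v<190))
m=cv2.cvtColor(im,cv2.COLOR_BGR2HSV)
# white strip at z=.155
w,s=mask(im,(236,160,335,240),lambda h,s,v:(s<60)&(v>185))
P=back("top",rect(w),.155)[:,:2]*1000;print("strip",cv2.minAreaRect(P.astype(np.float32)),s)
g,s=mask(im,(230,155,340,245),lambda h,s,v:(s<45)&(v>55)&(v<175))
g=cv2.morphologyEx(g,cv2.MORPH_OPEN,np.ones((5,5)))
P=back("top",rect(g),.105)[:,:2]*1000;print("deck",cv2.minAreaRect(P.astype(np.float32)),s)
# pink and tin
for l,h0,h1,roi in (("lid",15,32,(98,200,134,230)),("pink",150,178,(130,205,170,240))):
    m,s=mask(im,roi,lambda h,s,v:(h>h0)&(h<h1)&(s>80)&(v>170));P=back("top",rect(m),.07)[:,:2]*1000;print(l,cv2.minEnclosingCircle(P.astype(np.float32)),s)
E
```

```text
[0.47561213 0.38744063 0.31255007] [3.14095509e+00 4.91737328e-04 8.91028735e-01] [-0.1170193  -0.27650919 -0.07579317]
strip ((519.641357421875, -67.56977844238281), (129.55946350097656, 18.456180572509766), 6.683570861816406) [277 169  13  52 373]
deck ((520.4258422851562, -68.1286392211914), (169.19406127929688, 228.549560546875), 6.870479583740234) [ 237  161   94   73 4350]
lid ((471.7459716796875, 389.615478515625), 26.4914608001709) [104 204  18  20 224]
pink ((447.4983825683594, 290.3507385253906), 26.446399688720703) [139 213  20  20 304]
```

View pics/top5.png

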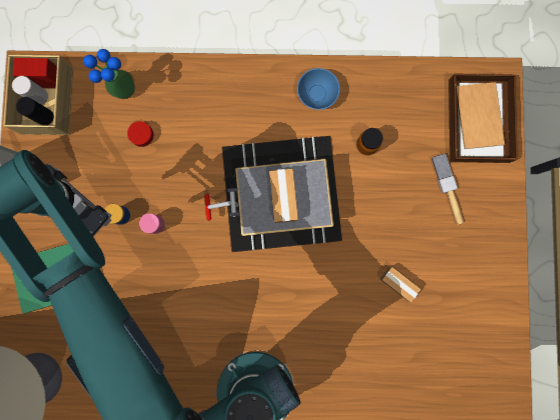

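View pics/c5.png

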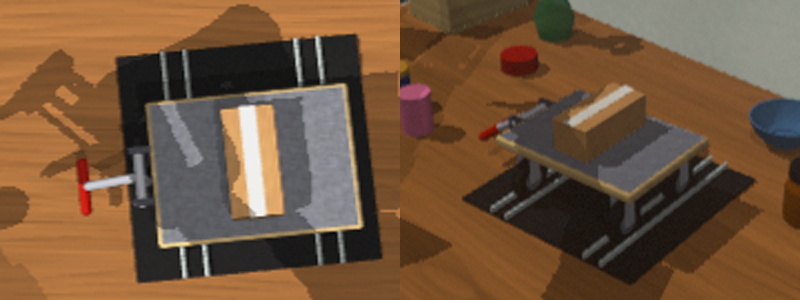

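The carton is within about 1 mm of the deck centre. The tin is at (471.5,389.3), with the pink look-alike 102 mm away. I go down on the blue tin.

jog_arm(
  moves=[
    [0, 0, -0.15, -2, 0.5, -40, 94],
    [0, 0, -0.15, -1.7, 0.5, -40, 94],
    [0, 0, 0, 0, 0, 0, 94],
    [0, 0, 0, 0, 0, 0, 94],
  ],
)

```text
time: 14.8
tool_pos: [0.4728, 0.3883, 0.2345]
ee_rot: [3.141, -0.002, 0.59]
wrist_force: [0.3, -0.6, 1.4]
width: 0.0944
```

jog_arm(
  moves=[
    [0, 0, 0, -1, 0.8, -45, 94],
    [0, 0, 0, 0, 0, -45, 94],
    [0, 0, 0, 0, 0, -31, 94],
    [0, 0, 0, 0, 0, 0, 94],
    [0, 0, 0, 0, 0, 0, 44],
    [0, 0, 0, 0, 0, 0, 44],
    [0, 0, 0, 0, 0, 0, 44],
    [0, 0, 0, 0, 0, 0, 44],
    [0, 0, 0, 0, 0, 0, 44],
  ],
)

```text
time: 15.92
tool_pos: [0.471, 0.3897, 0.1122]
ee_rot: [3.142, -0.001, 0.589]
wrist_force: [-0.8, 0.2, 2.1]
width: 0.0532
```

jog_arm(
  moves=[
    [0, 0, 0, 0, 0, 20, 44],
    [0, 0, 0, 0, 0, 45, 44],
    [0, 0, 0, 0, 0, 55, 44],
    [0, 0, 0, 0, 0, 55, 44],
    [0, 0, 0, 0, 0, 35, 44],
    [0, 0, 0, 3, -30, 0, 44],
    [0, 0, 0, 6, -50, 0, 44],
    [0, 0, 0, 6, -55, 0, 44],
    [0, 0, 0, 6, -55, 0, 44],
    [0, 0, 0, 6, -55, 0, 44],
    [0, 0, 0, 6, -55, 0, 44],
    [0, 0, 0, 6, -55, 0, 44],
  ],
)

```text
time: 17.42
tool_pos: [0.5094, 0.0329, 0.3229]
ee_rot: [3.141, -0.001, 0.589]
wrist_force: [0.2, -0.5, -1.9]
width: 0.0533
```

jog_arm(
  moves=[
    [0, 0, 0, 5, -50, 0, 44],
    [0, 0, 0, 4, -35, 0, 44],
    [0, 0, 0, 1, -17, 0, 44],
    [0, 0, 0, 0, 0, 0, 44],
    [0, 0, 0, 0, 0, 0, 44],
    [0, 0, 0, 0, 0, 0, 44],
  ],
)

```text
time: 18.18
tool_pos: [0.5197, -0.0661, 0.3219]
ee_rot: [-3.141, -0.0, 0.591]
wrist_force: [-0.4, -0.8, -1.1]
width: 0.0532
```

```bash
python3 look.py 6
```

```text
[ 0.51975751 -0.06637634  0.32179874] [-3.14151035e+00 -2.24786188e-04  5.90669166e-01] [ 0.26858098  0.46053831 -0.89630928]
```

View pics/c6.png

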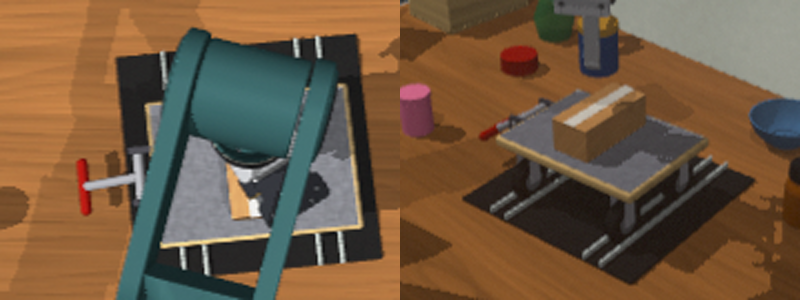

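The tin hangs upright over the carton, its base at about (600,75) in the crop and the carton's top centre at about (600,105). I lower it now.

jog_arm(
  moves=[
    [0, 0, 0, 0.2, -0.8, -25, 44],
    [0, 0, 0, 0, -0.8, -18, 44],
    [0, 0, 0, 0, 0, -6, 44],
    [0, 0, 0, 0, 0, -2.5, 44],
    [0, 0, 0, 0, 0, 0, 44],
  ],
)

```text
time: 18.9
tool_pos: [0.5202, -0.069, 0.2708]
ee_rot: [3.141, -0.001, 0.589]
wrist_force: [0.0, 0.0, -0.5]
width: 0.0533
```

jog_arm(
  moves=[
    [0, 0, 0, 0, 1, -1.5, 44],
    [0, 0, 0, 0, 0, -1, 44],
    [0, 0, 0, 0, 0, 0, 44],
  ],
)

```text
time: 19.27
tool_pos: [0.52, -0.068, 0.2678]
ee_rot: [3.141, -0.0, 0.589]
wrist_force: [1.2, 0.4, -2.0]
width: 0.0534
```

jog_arm(
  moves=[
    [0, 0, 0, 0, 0, -1, 44],
    [0, 0, 0, 0, 0, 0, 44],
    [0, 0, 0, 0, 0, 0, 44],
  ],
)

```text
time: 19.65
tool_pos: [0.5201, -0.0681, 0.2672]
ee_rot: [3.141, -0.001, 0.589]
wrist_force: [0.3, -0.8, 0.3]
width: 0.0534
```

jog_arm(
  moves=[
    [0, 0, 0, 0, 0, 0, 58],
    [0, 0, 0, 0, 0, 0, 64],
    [0, 0, 0, 0, 0, 0, 94],
    [0, 0, 0, 0, 0, 0, 94],
    [0, 0, 0, 0, 0, 0, 94],
    [0, 0, 0, 0, 0, 20, 94],
    [0, 0, 0, 0, 0, 40, 94],
    [0, 0, 0, 0, 0, 45, 94],
    [0, 0, 0.1, -5, 30, 0, 94],
    [0, 0, 0.14, -5, 50, 0, 94],
    [0, 0, 0.14, -5, 50, 0, 94],
    [0, 0, 0.14, -5, 50, 0, 94],
  ],
)

```text
time: 21.15
tool_pos: [0.4997, 0.1134, 0.3718]
ee_rot: [3.141, -0.0, 1.113]
wrist_force: [-0.0, 0.6, -0.2]
width: 0.0939
```

jog_arm(
  moves=[
    [0, 0, 0.14, 0, 50, 0, 94],
    [0, 0, 0.14, 0, 50, 0, 94],
    [0, 0, 0.15, 0, 50, 0, 94],
    [0, 0, 0.15, 0, 30, 0, 94],
    [0, 0, 0, 0, 0, 0, 94],
  ],
)

```text
time: 21.78
tool_pos: [0.4996, 0.2938, 0.371]
ee_rot: [-3.141, 0.0, 1.691]
wrist_force: [0.6, 0.1, -0.2]
width: 0.0941
```

```bash
python3 look.py 7; python3 - <<'E'
from h import *
im=load("pics/top7.png")
m,s=mask(im,(185,180,235,235),lambda h,s,v:((h<8)|(h>172))&(s>170)&(v>70));P=back("top",rect(m),.048)[:,:2]*1000;print("bar",cv2.minAreaRect(P.astype(np.float32)),s)
m,s=mask(im,(240,165,330,235),lambda h,s,v:(h>18)&(h<32)&(s>120)&(v>150));P=back("top",rect(m),.225)[:,:2]*1000;print("lid",cv2.minEnclosingCircle(P.astype(np.float32)),s)
E
```

```text
[0.50000449 0.29160927 0.37155366] [-3.14129132e+00  7.38494797e-04  1.68729161e+00] [-0.5630625  -0.18422789 -0.58406009]
bar ((494.5566101074219, 138.6983642578125), (71.61117553710938, 13.812138557434082), 6.5045270919799805) [204 194   7  27 119]
lid ((520.8685302734375, -69.09446716308594), 25.78483009338379) [273 180  22  22 371]
```

View pics/c7.png

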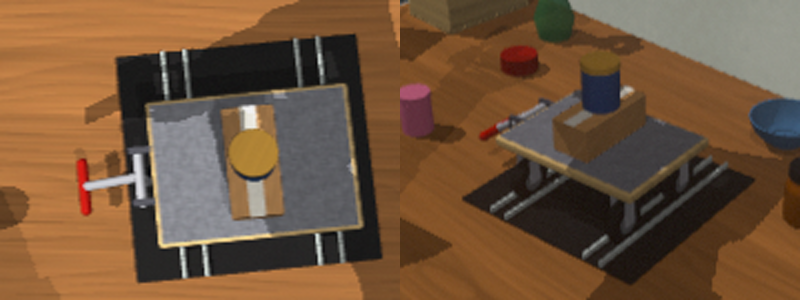

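The tin stands on the middle of the carton, its lid at (521,−69), and the bar is at (495,139). To free the pedal I'll pinch the bar 22 mm to the −x side of its arm and follow the arc upward.

jog_arm(
  moves=[
    [0, 0, 0, -9, -50, -40, 50],
    [0, 0, 0, -9, -50, -40, 45],
    [0, 0, 0, -8.5, -40, -45, 40],
    [0, 0, 0, 0, -16, -45, 40],
    [0, 0, 0, 0, 0, 0, 40],
    [0, 0, 0, 0, 0, 0, 40],
    [0, 0, 0, 0, 0, 0, 40],
  ],
)

```text
time: 22.75
tool_pos: [0.4755, 0.14, 0.2073]
ee_rot: [3.136, -0.001, 1.689]
wrist_force: [-0.2, 0.0, -0.3]
width: 0.0401
```

jog_arm(
  moves=[
    [0, 0, 0, 0, 0, 0, 40],
    [0, 0, 0, 0, 0, 0, 40],
  ],
)

```text
time: 23.0
tool_pos: [0.4745, 0.1398, 0.2052]
ee_rot: [3.14, -0.0, 1.69]
wrist_force: [0.4, -0.1, -0.1]
width: 0.04
```

jog_arm(
  moves=[
    [0, 0, 0, -1, -3, -35, 40],
    [0, 0, 0, 0, 0, -35, 40],
    [0, 0, 0, 0, 0, -10, 40],
    [0, 0, 0, 0, 0, 0, 40],
    [0, 0, 0, 0, 0, 0, 40],
  ],
)

```text
time: 23.62
tool_pos: [0.4741, 0.1366, 0.1261]
ee_rot: [3.139, -0.0, 1.689]
wrist_force: [1.0, 1.1, -0.1]
width: 0.0398
```

```bash
python3 look.py 8;python3 - <<'E'
import cv2
im=cv2.imread("pics/side8.png")[140:240,170:300];cv2.imwrite("pics/c8.png",cv2.resize(im,(780,600),interpolation=cv2.INTER_CUBIC))
E
```

```text
[0.47406971 0.13651546 0.12603662] [ 3.13845232e+00 -2.34820498e-04  1.68903047e+00] [-0.57050576  0.43235624 -0.0610765 ]
```

View pics/c8.png

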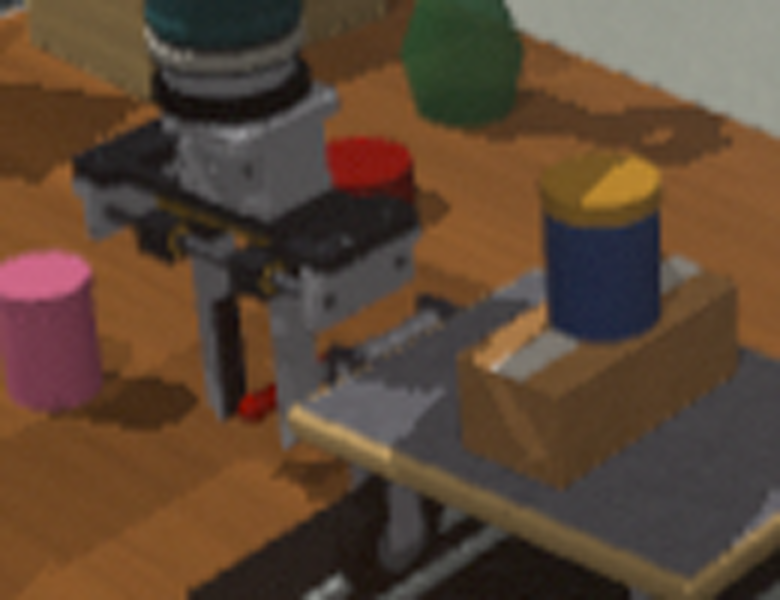

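The open fingers straddle the near end of the bar at crop (258,405), and the gripper body is clear of the deck. I close now.

jog_arm(
  moves=[
    [0, 0, 0, 0, 0, 0, 20],
    [0, 0, 0, 0, 0, 0, 8],
    [0, 0, 0, 0, 0, 0, 8],
    [0, 0, 0, 0, 0, 0, 8],
  ],
)

```text
time: 24.22
tool_pos: [0.4731, 0.1364, 0.1245]
ee_rot: [3.141, -0.0, 1.689]
wrist_force: [-0.2, 0.8, 0.3]
width: 0.0131
```

jog_arm(
  moves=[
    [0, 0, 0, -0.2, 2, 3, 8],
    [0, 0, 0, -0.2, 1.8, 3, 8],
    [0, 0, 0, -0.2, 2, 4, 8],
    [0, 0, 0, -0.2, 2, 4, 8],
    [0, 0, 0, 0, 0, 0, 8],
  ],
)

```text
time: 24.85
tool_pos: [0.4707, 0.1432, 0.1368]
ee_rot: [-3.136, 0.002, 1.689]
wrist_force: [-1.1, -4.2, -5.9]
width: 0.0132
```

jog_arm(
  moves=[
    [0, 0, 0, -0.2, 2, 6, 8],
    [0, 0, 0, -0.2, 2, 6, 8],
    [0, 0, 0, -0.2, 1.9, 6, 8],
    [0, 0, 0, -0.1, 1, 6, 8],
    [0, 0, 0, -0.1, 0.8, 6, 8],
    [0, 0, 0, 0, 0, 0, 8],
  ],
)

```text
time: 25.6
tool_pos: [0.4722, 0.152, 0.1699]
ee_rot: [3.139, -0.0, 1.689]
wrist_force: [0.2, -3.2, 1.5]
width: 0.013
```

```bash
python3 look.py 9;python3 - <<'E'
import cv2
im=cv2.imread("pics/side9.png")[140:240,170:300];cv2.imwrite("pics/c9.png",cv2.resize(im,(780,600),interpolation=cv2.INTER_CUBIC))
E
```

```text
[0.47222089 0.15202526 0.16978219] [ 3.13882648e+00 -3.95086913e-04  1.68906321e+00] [ 1.01303971 -2.48496637  1.02834353]
```

View pics/c9.png

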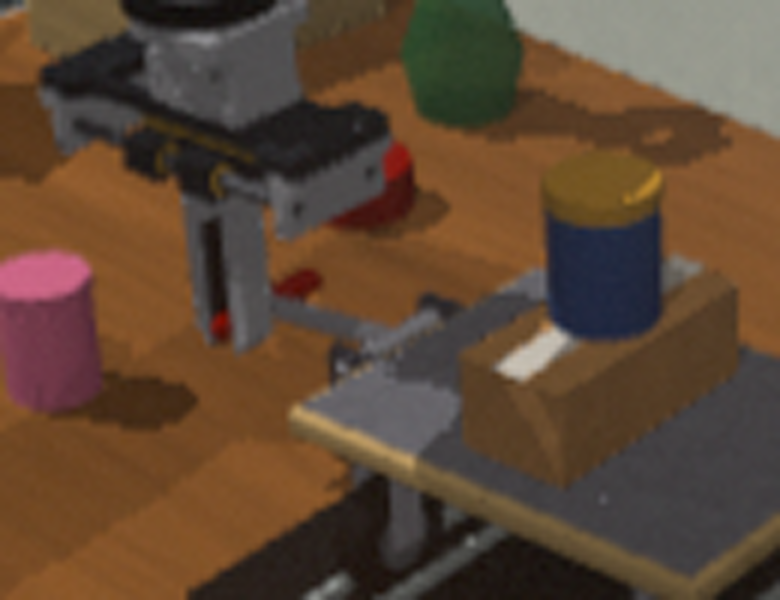

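The bar is firmly held and the pedal arm is about level. I carry on up.

jog_arm(
  moves=[
    [0, 0, 0, 0, 0, 6, 8],
    [0, 0, 0, 0, -0.2, 6, 8],
    [0, 0, 0, 0, -0.6, 6, 8],
    [0, 0, 0, 0.1, -0.9, 6, 8],
    [0, 0, 0, 0.2, -1.3, 6, 8],
    [0, 0, 0, 0.2, -1.8, 6, 8],
    [0, 0, 0, 0.3, -2.2, 5, 8],
    [0, 0, 0, 0, 0, 0, 8],
  ],
)

```text
time: 26.7
tool_pos: [0.4727, 0.147, 0.2114]
ee_rot: [3.138, -0.006, 1.69]
wrist_force: [-1.1, 7.5, -0.2]
width: 0.013
```

jog_arm(
  moves=[
    [0, 0, 0, 0.2, -1.5, 3, 8],
    [0, 0, 0, 0.1, -1, 2, 8],
    [0, 0, 0, 0, 0, 0, 8],
  ],
)

```text
time: 27.08
tool_pos: [0.4729, 0.1451, 0.2164]
ee_rot: [3.138, -0.007, 1.691]
wrist_force: [-1.8, 9.3, -0.3]
width: 0.0127
```

jog_arm(
  moves=[
    [0, 0, 0, 0, 0.5, 2, 8],
    [0, 0, 0, 0, 0.5, 2, 8],
    [0, 0, 0, 0, 0, 0, 8],
  ],
)

```text
time: 27.45
tool_pos: [0.4729, 0.1443, 0.2196]
ee_rot: [3.14, -0.002, 1.69]
wrist_force: [-1.6, 5.8, -1.2]
width: 0.0132
```

```bash
python3 look.py 10;python3 - <<'E'
import cv2
im=cv2.imread("pics/side10.png")[120:220,170:300];cv2.imwrite("pics/c10.png",cv2.resize(im,(780,600),interpolation=cv2.INTER_CUBIC))
E
```

```text
[0.47286823 0.14427904 0.21955765] [ 3.13958438e+00 -2.58955639e-03  1.68954017e+00] [-1.86159064  5.81781125 -0.83498113]
```

View pics/c10.png

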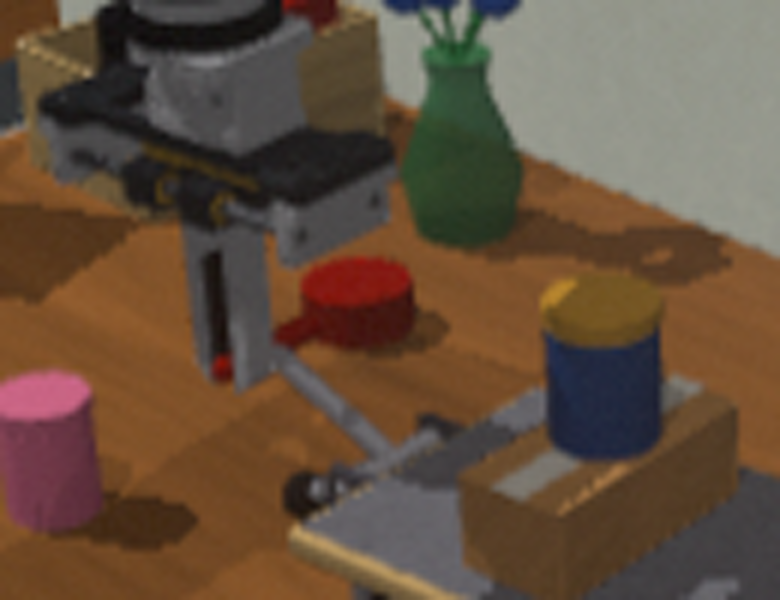

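```bash
python3 - <<'E'
from h import *
def bar(c,yaw,a,e):
    ex=np.array([np.cos(yaw),np.sin(yaw),0]);ey=np.array([-ex[1],ex[0],0])
    return np.array([c[0],c[1],.0945])+ey*(.135+.09*np.cos(.44-a))+np.array([0,0,.09*np.sin(.44-a)])+e*ex
yaw=np.radians(6.85)
for nm,c in(("start",(.516,-.069)),("now",(.5204,-.0681))):
  for a in (0,.05,.1,.2):
    print(nm,a,[np.round(proj(n,bar(c,yaw,a,e))[0],1).tolist() for n in("side","top") for e in(-.037,.037)])
for k in ("0","10"):
    im=load(f"pics/side{k}.png");m,s=mask(im,(198,165,224,192),lambda h,s,v:((h<8)|(h>172))&(s>170)&(v>70));print(k,s)
    ys,xs=np.nonzero(m)
    for x in range(203,224): 
        if (xs==x).any():print(x,ys[xs==x].min(),ys[xs==x].max(),end=' | ')
    print()
a=[cv2.resize(load(f"pics/side{k}.png")[160:200,190:240],(400,320),interpolation=cv2.INTER_NEAREST) for k in("0","10")]
cv2.imwrite("pics/cmp.png",np.hstack(a))
E
```

```text
start 0 [[204.0, 182.3], [221.7, 173.1], [200.6, 220.1], [198.0, 191.3]]
start 0.05 [[203.7, 183.4], [221.4, 174.2], [200.1, 220.2], [197.6, 191.6]]
start 0.1 [[203.4, 184.5], [221.1, 175.3], [199.8, 220.4], [197.3, 191.9]]
start 0.2 [[203.1, 186.8], [220.7, 177.6], [199.3, 220.7], [196.9, 192.4]]
now 0 [[205.0, 181.7], [222.7, 172.6], [200.3, 218.3], [197.7, 189.6]]
now 0.05 [[204.7, 182.8], [222.3, 173.6], [199.8, 218.5], [197.3, 189.9]]
now 0.1 [[204.5, 183.9], [222.1, 174.7], [199.5, 218.7], [197.0, 190.1]]
now 0.2 [[204.1, 186.2], [221.7, 177.0], [199.1, 219.0], [196.6, 190.7]]
0 [204 165  20  21 108]
204 182 184 | 205 181 185 | 206 181 185 | 207 180 184 | 208 180 184 | 209 179 183 | 210 179 182 | 211 178 181 | 212 178 181 | 213 177 179 | 214 177 178 | 215 176 178 | 216 176 178 | 217 175 179 | 218 175 178 | 219 174 177 | 220 166 177 | 221 165 177 | 222 165 176 | 223 165 176 | 
10 [216 165   8  13  57]
216 175 176 | 217 174 176 | 218 174 177 | 219 173 177 | 220 166 176 | 221 165 176 | 222 165 175 | 223 165 176 |
```

View pics/cmp.png

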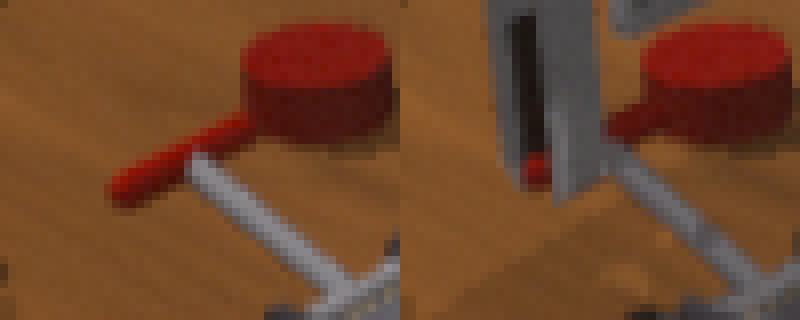

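The bar's rows in the side view match those of the original fully-up pose (174–177 at column 218, against 175–178 at the start). I release and withdraw straight up, then check.

jog_arm(
  moves=[
    [0, 0, 0, 0, 1, 0, 20],
    [0, 0, 0, 0, 0, 0, 30],
    [0, 0, 0, 0, 0, 0, 40],
    [0, 0, 0, 0, 0, 0, 40],
    [0, 0, 0, 0, 0, 10, 40],
    [0, 0, 0, 0, 0, 40, 40],
    [0, 0, 0, 0, 0, 50, 40],
    [0, 0, 0, -10, 50, 20, 40],
    [0, 0, 0, -20, 55, 0, 40],
    [0, 0, 0, -20, 55, 0, 40],
    [0, 0, 0, -20, 55, 0, 40],
    [0, 0, 0, 0, 0, 0, 40],
  ],
)

```text
time: 29.05
tool_pos: [0.4009, 0.3623, 0.3387]
ee_rot: [-3.142, -0.001, 1.695]
wrist_force: [-0.3, -1.0, 0.4]
width: 0.04
```

```bash
python3 look.py 11; python3 - <<'E'
from h import *
def cols(k):
    im=load(f"pics/side{k}.png");h=cv2.cvtColor(im,cv2.COLOR_BGR2HSV).astype(int);m=((h[...,0]<8)|(h[...,0]>172))&(h[...,1]>170)&(h[...,2]>60);m[:,:200]=0;m[190:]=0
    return " | ".join(f"{x} {np.nonzero(m[170:190,x])[0]+170}" for x in (205,207,209,211,213,215,217))
print(cols("0"));print(cols("11"))
red=lambda h,s,v:((h<8)|(h>172))&(s>170)&(v>70)
im=load("pics/top11.png")
m,s=mask(im,(185,180,215,228),red);P=back("top",rect(m),.138)[:,:2]*1000;print("bar",cv2.minAreaRect(P.astype(np.float32)),s)
g,s=mask(im,(230,155,340,245),lambda h,s,v:(s<45)&(v>55)&(v<190));g=cv2.morphologyEx(g,cv2.MORPH_OPEN,np.ones((5,5)));P=back("top",rect(g),.105)[:,:2]*1000;print("deck",cv2.minAreaRect(P.astype(np.float32)))
m,s=mask(im,(240,165,330,235),lambda h,s,v:(h>18)&(h<32)&(s>120)&(v>150));P=back("top",rect(m),.225)[:,:2]*1000;print("lid",cv2.minEnclosingCircle(P.astype(np.float32)),s)
E
```

```text
[0.40247107 0.35944671 0.33874588] [3.14103411e+00 6.69885784e-04 1.69027391e+00] [-0.01295098 -0.80249429  0.07494306]
205 [181 182 183 184 185] | 207 [180 181 182 183 184] | 209 [179 180 181 182 183] | 211 [178 179 180 181 182] | 213 [177 178 179] | 215 [176 177 178] | 217 [175 176 177 178 179]
205 [181] | 207 [179 180 181 182] | 209 [178 179 180 181 182] | 211 [177 178 179 180 181] | 213 [176 177 178 179 180] | 215 [175 176] | 217 [174 175 176]
bar ((495.248046875, 146.25169372558594), (69.71272277832031, 13.513078689575195), 6.590781211853027) [196 190   7  28 141]
deck ((521.411376953125, -68.13988494873047), (169.2064971923828, 228.84471130371094), 6.848891258239746)
lid ((521.2259521484375, -68.48812866210938), 27.06599235534668) [273 180  22  22 392]
```

View pics/c11.png

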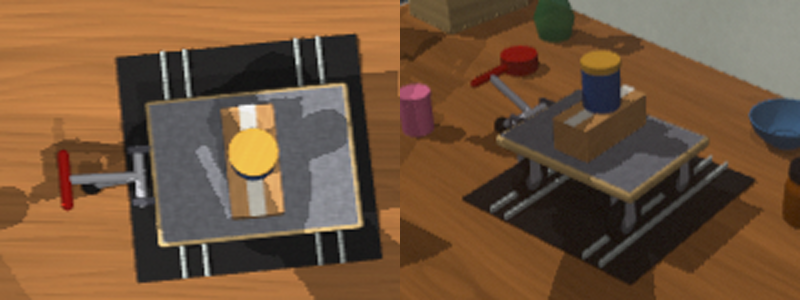

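The pedal is at its starting height in both views and the pile is centred, with the lid at (521.2,−68.5) over the deck at (521.4,−68.1). The hand is clear, so I hand the job in.

```bash
python3 -c "
from bench import *
print(close_job())"
```

```text
the job is handed in; nothing more can be done
None
```

The job is done and handed in at about 29 s of the 72 s allowed. The trolley is unlocked, with the carton and the blue tin stacked on the middle of its deck.

- **Brake on:** I pushed the red pedal down to its stop. The force rose to about 28 N with almost no further travel, at a bar height of about 43 mm.
- **Stacking:** With the brake on, I set the larger carton on the middle of the deck and the blue tin on the middle of the carton. The pink tin and the smaller carton were not touched.
- **Brake off:** I pinched the bar, raised the pedal to its upper stop, let go and withdrew.

**Last checks:**
- In the side view the bar sits at its starting fully-up height, to within 1 pixel.
- The tin's lid is within about 0.5 mm of the deck centre, and the carton was within 1 mm when placed.
- The robot was touching nothing when I handed the job in.

**What was not perfect:**
- The trolley rolled about 4 mm while I was pressing the pedal, before the brake took hold, and about 1 mm more when it was freed.
- At the top stop the bar seemed to slip a few millimetres in the fingers, so I judged that the pedal was fully up from the pictures, not from the force.

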